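# Gauge the fill depth of a tablet die

### The job

Get the tablet die ready to fill: lift the upper punch out of the die and stand it in its own hole in the oak tool block, then take the depth gauge out of the block and set its foot on the die face with the rod over the bore. Push the rod down with a light hand until it bottoms on the lower punch, keep it pressed there for a second, then lift the gauge straight off and stand it back in its hole, released, with the rod still showing the depth it found. Do not force the rod, and leave the jar, the bowl and the brush alone.

Things in the scene. Friction and masses are not known exactly. Their poses are not given: they have to be found in the camera images.
- die_mouth (a point): Centre of the mouth of the die's bore, on the die's flat top face, 70 mm above the bench; z up. The die is a heavy bright steel cylinder, 80 mm across, with a low brass setting ring (92 mm across, its top 30 mm above the bench) round its foot, on a dark base plate 110 x 100 x 12 mm; it does not move. The bore is round, upright, 18 mm in diameter, and closed below by the lower punch, 24 to 40 mm down; the upper punch stands in it at the start.
- lower_punch: The brass lower punch that closes the bore; fixed. Origin at the centre of its flat top face, which is the floor of the bore; z up. Its height differs from day to day; this is the depth to be found.
- punch_knob (a point): Centre of the black knob of the loose upper punch, on its axis; z along the axis, up. The knob is 26 mm in diameter and 22 mm tall (from 11 mm below this point to 11 mm above); below it is a steel shank 16 mm in diameter and 56 mm long, whose flat end lies 67 mm below this point. 180 g. At the start it stands on the lower punch, free in the bore, the knob 16 to 32 mm clear of the die face.
- punch_hole (a point): Centre of the mouth of the larger hole in the oak tool block, on its top face, 70 mm above the bench; axes are the block's, z up. The hole is 22 mm in diameter and 36 mm deep: the punch stands in it on its end with the knob 20 mm clear of the block, its centre 31 mm above this point and its top 112 mm above the bench. The block is fixed, 64 x 150 x 70 mm (its x, y, z); this hole is 40 mm from the block's middle along its +y, and the gauge hole 40 mm along its -y.
- gauge_hole (a point): Centre of the mouth of the smaller hole in the tool block, on its top face, 70 mm above the bench, 80 mm from the punch hole along the block's -y; z up. It is 14 mm in diameter and goes down 70 mm, deeper than the rod can ever reach, so the gauge stands on its foot here with the rod hanging free.
- gauge: The brass foot of the depth gauge, loose: a round flange 44 mm in diameter and 5 mm thick under a hub 18 mm in diameter, 14 mm tall in all. Origin at the centre of its flat underside; z up along the rod. Foot 60 g, rod with grip 50 g. At the start it stands on the tool block over the gauge hole.
- depth_rod (a joint): How far the rod's tip stands out below the foot, in m (0 flush, at most 0.048); 4 to 10 mm at the start. The rod is held in the foot by a friction spring: it slides when pushed or pulled with more than about 4 N, and otherwise stays where it is, so the foot's weight or a light touch does not shift it.
- rod_grip (a point): Centre of the red cylindrical grip on top of the gauge's rod: 16 mm in diameter, 38 mm long, upright; z up. The grip is one piece with the rod; the rod's tip is 85 mm below this point. The top of the grip is 164 to 170 mm above the bench while the gauge stands in the block at the start. Take the gauge by this grip.
- rod_tip (a point): Flat lower end of the gauge's steel rod, which is 6 mm in diameter; z up along the rod. On the rod's axis, 85 mm below the centre of the grip.
- jar_mid (a point): Bystander: amber glass herb jar with a wooden lid, 72 mm across, 105 mm tall, standing; this point is 50 mm above its base on its axis.
- bowl_mid (a point): Bystander: grey bowl, 110 mm across, 48 mm tall; this point is half-way up on its axis.
- brush_mid (a point): Bystander: wooden hand brush, 160 mm long, lying on the bench; this point is near its middle, 10 mm above the bench.
There are look-alikes about, which are no part of the job. Leave any green or turquoise look-alike of the part that bears punch_knob alone.

How it is judged (in metres and radians):
On the way, in this order (a step that is already met when the one before it is completed fails the run):
1. the upper punch stands in its hole in the tool block (horizontal distance between punch_knob and punch_hole below 0.008 m and z of punch_knob in the frame of punch_hole between 0.026 and 0.036 m and angle between punch_knob's own z axis and vertical below 0.12 rad), for 0.2 s.
2. the gauge is lifted clear of the tool block (height (world z) of rod_tip above 0.078 m), for 0.1 s.
3. in the die's bore the rod is pressed on the lower punch with the foot flat on the die face, and kept so for half a second (horizontal distance between rod_tip and die_mouth below 0.009 m and z of rod_tip in the frame of lower_punch between -0.002 and 0.0015 m and z of gauge in the frame of die_mouth between -0.002 and 0.0015 m and angle between gauge's own z axis and vertical below 0.06 rad and contact force between gauge and lower_punch above 1 N), for 0.5 s.
4. the gauge is lifted clear of the die (height (world z) of rod_tip above 0.078 m), for 0.1 s.
At the end, for the whole second after the job is handed in: Punch upright in the larger block hole (8 mm, height 5 mm, 0.12 rad). Gauge released, at rest and upright (0.08 rad) over the smaller hole (10 mm), foot on the block (2 mm); rod still reads the die depth: block and die face being equally high, its tip is level with the lower punch within 2 mm (all of step 1 and horizontal distance between gauge and gauge_hole below 0.01 m and z of gauge in the frame of gauge_hole between -0.002 and 0.002 m and angle between gauge's own z axis and vertical below 0.08 rad and z of rod_tip in the frame of lower_punch between -0.002 and 0.002 m and linear speed of gauge below 0.01 m/s); the robot touches nothing.
It fails at once if the rod is forced onto the lower punch (more than 40 N) (contact force between gauge and lower_punch above 40 N).
It fails at once if the jar is moved more than 20 mm (distance of jar_mid from where it was at the start of the episode above 0.02 m).
It fails at once if the bowl is moved more than 20 mm (distance of bowl_mid from where it was at the start of the episode above 0.02 m).
It fails at once if the brush is moved more than 20 mm (distance of brush_mid from where it was at the start of the episode above 0.02 m).
It also fails if it takes over 72 s, if anything falls off the work surface, if the arm or the gripper's body presses on something with over 40 N, if the wrist force passes 120 N, or if a joint passes its speed limit or range.

### The arm

A 7-joint arm with a two-finger parallel gripper is mounted at the origin on the work surface. World frame = base frame: x ahead of the robot, y to its left, z up, the work surface at z = 0. Lengths are in mm, angles in rad, forces in N, time in s.
With the tool pointing down it reaches from about 400 to 875 mm from the base axis. Payload 4.4 kg.
Tool frame: the origin (TCP) lies at the very end of the fingers, on their centre line; the grasp point (between the pads) lies 19 mm behind it; z points along the fingers, y is the line along which they close (so a half turn about z gives the same grasp; the last joint's range is limited). The gripper opens to 85 mm and grips with 20 to 120 N. Pads are 22 mm wide; open, the fingers measure 114 mm over their backs; the gripper's body (76 mm by 85 mm) begins 54 mm behind the grasp point. The pads swing forward as they close: fully open they stand 13 mm farther back than shut.
Start: joints at [-1.276, 0.628, 0.038, 1.517, -0.027, 0.996, -0.02], TCP at [229.441, 608.173, 201.813] pointing down, gripper open.
Joint ranges: [-3.06, 3.06], [-0.37, 2.12], [-1.25, 1.32], [0.18, 2.47], [-1.1, 4.24], [0.23, 1.98], [-2.94, 2.94]. Speed limits (rad/s): [2.57, 2.57, 3.14, 3.14, 3.14, 3.14, 3.14].

### API

Orientations are given as [roll, pitch, yaw] about the fixed x, y, z axes, in that order (R = Rz(yaw) Ry(pitch) Rx(roll)).
In Python, from cell import sensors, get_image, camera_params, order gives the robot as it stands.
- The arm moves only by the shell command python3 -m inch 'ROWS' [OPENING]. ROWS is JSON, a list that holds one entry, the list of rows, each a list of 4 numbers: the shift along the tool's x, y, z in cm, then the turn about the tool's z in degrees. A call has 1 to 8 rows; each row is the pose to reach, as a shift and turn from the pose commanded when the call began, along the tool's axes at that moment; what a row does not reach only later rows make up. A row lasts 1/12 s, in which the tool goes at most 41.7 mm and 7.16 degrees, less where a joint would pass 70% of its speed; a pose out of reach is approached as far as the arm can. A call with a gripper value outside its range is refused whole. OPENING is the finger opening in cm, from 0 to 8.54, set as the call begins (- or left out, the last holds). The fingers move at their own pace and stop on an object; the grip force is fixed at half the most. Time passes only in rows, so rows that repeat a pose let the fingers close. It gives the time, the measured TCP pose, the force, the opening and the grip force at its end, in the units of the state.
- sensors.read_state(): the state, without advancing time (a new reading comes with each control period).
- get_image(name): name is "side" or "top" or "wrist"; returns the picture (384x512x3 uint8, blue, green, red); there is no depth.
- camera_params(name): a dict with "mtx" (3x3 intrinsics, pixels), "rvec" (rotation vector, rad) and "tvec" (3), from world to camera coordinates, as OpenCV has them. Camera axes: x right, y down, z forward; pixel columns grow to the right and rows downward; lengths in mm; the calibration is good to about 2 mm. A picture is of the moment at which its call begins: read the wrist's pose just before it. camera_params takes no time and is no camera call; for the wrist camera it gives the pose at the moment of the call.
- order.finish_job(): hands the job in; it is judged then, once.
The state is a dict: "clock": time; "qpos": joint angles; "qd": joint speeds; "tau": joint torques, N m; "eef_pos": TCP position; "tool_rot": TCP orientation; "force": force on the tool from outside, world axes, zero at the start; "torque": the same for the moment, N m; "width": finger opening in mm; "gripper_force": force on a finger pad.
Only numpy, scipy, OpenCV 4.12 (cv2) and the standard library are available. Lean on these libraries where they do the work, as an engineer would, in place of code of your own. Each camera call takes 0.05 s, during which the arm holds its last target. There are 200 camera calls.

## Working session

There is one attempt and no reset: what is moved stays moved. The work goes in short steps, Python scripts to look and compute and a shell command to move; the robot and the scene stay as the last step left them, time stands still between calls to the robot, and variables do not carry over. Pictures are saved under pics/ and viewed, at most 10 in all, crops included, and the job is handed in when it is done.

```bash
mkdir -p pics; ls; python3 - <<'E'
from cell import sensors,get_image,camera_params
import cv2,numpy as np
s=sensors.read_state();print(s)
a=[get_image(n) for n in("side","top")]
for n,i in zip(("side","top"),a): cv2.imwrite(f"pics/{n}0.png",i);p=camera_params(n);print(n,p)
E
```

```text
pics
{'clock': 0.0, 'qpos': array([-1.27575991,  0.62936002,  0.03843421,  1.51836865, -0.02700692,
        0.99628595, -0.01998406]), 'qd': array([-0.00124807,  0.00028183, -0.00033525, -0.00224155,  0.0004021 ,
       -0.00062935,  0.00044619]), 'tau': array([ 1.20509165e-03, -5.63399649e+01,  1.22650959e+00, -1.93439752e+01,
        1.09279412e-02,  1.09306540e-02, -1.35363473e-05]), 'eef_pos': array([229.21444229, 607.51810658, 200.87978332]), 'tool_rot': array([-3.13968847e+00,  1.54566464e-05,  2.78077468e+00]), 'force': array([ 0.63581088,  0.83147277, -0.52502793]), 'torque': array([ 0.03199032, -0.01266975, -0.03229169]), 'gripper_force': 0.0, 'width': 85.35151857865301}
side {'mtx': array([[482.76265772,   0.        , 256.56728724],
       [  0.        , 482.76265772, 198.06051102],
       [  0.        ,   0.        ,   1.        ]]), 'rvec': array([ 2.23295435, -0.66278623,  0.26579405]), 'tvec': array([-505.21885723,  321.61973414, 1029.77564421])}
top {'mtx': array([[472.63969151,   0.        , 261.49820043],
       [  0.        , 472.63969151, 194.05251641],
       [  0.        ,   0.        ,   1.        ]]), 'rvec': array([ 2.20336372, -2.19149087,  0.05877577]), 'tvec': array([  -5.22675366,  587.93168583, 1609.41160758])}
```

View pics/side0.png

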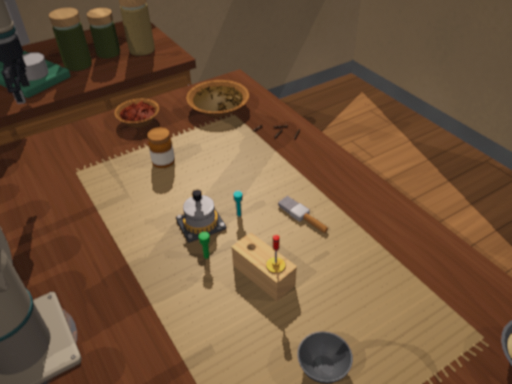

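View pics/top0.png

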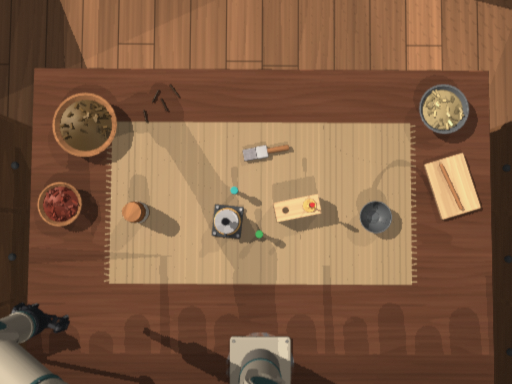

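The side view shows the black knob in the die at (197,196). Its look-alikes are a green one at (204,238) and a turquoise one at (238,197). The top view shows the die at (228,222), green at (259,234), turquoise at (235,190), the block holes at about (285,210) and (312,206), the jar at (135,212), the bowl at (376,217) and the brush at (266,152). I choose the black knob standing in the steel die and will check it in a close crop.

```bash
python3 - <<'E'
import cv2,numpy as np
a=cv2.imread("pics/side0.png")[180:300,165:315];b=cv2.imread("pics/top0.png")[175:250,200:330]
A=cv2.resize(a,None,fx=4,fy=4,interpolation=cv2.INTER_CUBIC)[:, :400*2]
A=cv2.resize(a,(375,300),interpolation=cv2.INTER_CUBIC);B=cv2.resize(b,(780,450),interpolation=cv2.INTER_CUBIC)
cv2.imwrite("pics/c1.png",B)
E
cat > h.py <<'E'
import cv2,numpy as np
from cell import camera_params,sensors,get_image
def ray(p,px):
    R=cv2.Rodrigues(p["rvec"])[0];c=-R.T@p["tvec"]
    d=R.T@np.linalg.inv(p["mtx"])@np.array([px[0],px[1],1.]);return c,d
def atz(p,px,z):
    c,d=ray(p,px);return c+d*(z-c[2])/d[2]
def proj(p,X): return cv2.projectPoints(np.float64([X]),p["rvec"],p["tvec"],p["mtx"],None)[0].ravel()
def tri(l):
    A=np.zeros((3,3));b=np.zeros(3)
    for p,px in l:
        c,d=ray(p,px);d/=np.linalg.norm(d);M=np.eye(3)-np.outer(d,d);A+=M;b+=M@c
    return np.linalg.solve(A,b)
E
```

```text
(no output)
```

View pics/c1.png

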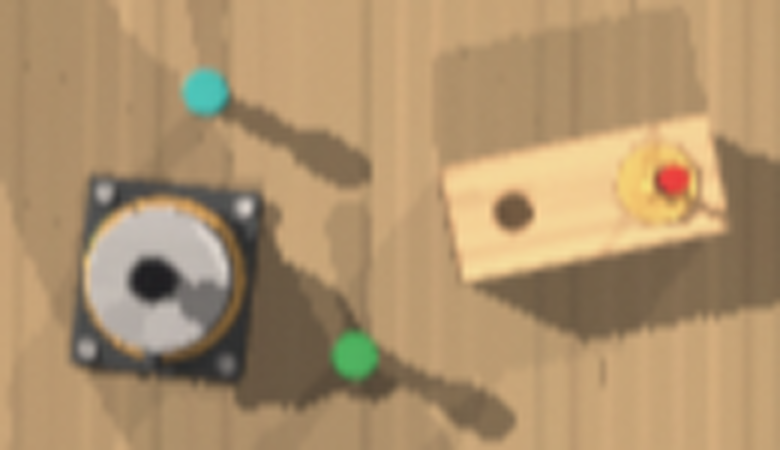

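The crop shows the black knob in the bright die at crop (153,279), which is top-view pixel (225.4,221.4). The punch hole is at crop (513,211), the gauge foot at (657,184) and its grip at (673,180). Green (355,355) and turquoise (205,91) stand apart from the die.

```bash
python3 - <<'E'
from h import *
t=camera_params("top");s=camera_params("side")
f=lambda x,y:(200+(x+.5)/6-.5,175+(y+.5)/6-.5)
print("knob",atz(t,f(153,279),112),"tri",tri([(t,f(153,279)),(s,(197,193))]))
print("die",atz(t,f(158,284),70))
h=atz(t,f(513,211),70);print("hole",h)
print("foot",atz(t,f(657,184),73),"grip",atz(t,f(673,180),167))
c=[atz(t,f(*p),70) for p in((443,167),(708,114),(728,231),(464,283))];print("corners",np.round(c),"mid",np.mean(c,0))
print("green",tri([(t,f(355,355)),(s,(204,237))]),"turq",tri([(t,f(205,91)),(s,(238,195))]))
st=sensors.read_state();print(st["tool_rot"])
E
```

```text
knob [495.24674856 115.05052325 112.        ] tri [496.15053003 114.58081303 112.90105643]
die [492.20724738 115.35985356  70.        ]
hole [533.50253531 -80.33595617  70.        ]
foot [ 548.76808387 -159.5958373    73.        ] grip [ 548.32807305 -158.13483832  167.        ]
corners [[ 558.  -42.   70.]
 [ 588. -188.   70.]
 [ 523. -199.   70.]
 [ 494.  -53.   70.]] mid [ 540.52734757 -120.56375298   70.        ]
green [454.51103897   6.18384995  72.67649393] turq [599.68334376  89.74228904  72.54023274]
[-3.13985768e+00 -8.05179655e-06  2.78076290e+00]
```

```bash
cat >> h.py <<'E'
def delta(X):
    from scipy.spatial.transform import Rotation as Ro
    s=sensors.read_state();R=Ro.from_euler("xyz",s["tool_rot"]).as_matrix()
    print("t",s["clock"],"pos",np.round(s["eef_pos"],1),"yaw",round(s["tool_rot"][2],3),"F",np.round(s["force"],1),"w",round(s["width"],1),"rows cm",np.round(R.T@(np.array(X)-s["eef_pos"])/10,2))
E
python3 -m inch '[[[-42,-37,0,58],[-42,-37,0,58],[-42,-37,0,58],[-42,-37,0,58],[-42,-37,0,58],[-42,-37,0,58],[-42,-37,0,58],[-42,-37,0,58]]]'
python3 -c "from h import *;delta([494,115,200])"
```

```text
clock: 0.77
eef_pos: [386.0, 311.8, 201.8]
tool_rot: [-3.141, -0.0, 1.775]
force: [0.1, 1.1, 0.0]
width: 85.4
gripper_force: 0.0
t 0.7667 pos [386.  311.8 201.8] yaw 1.775 F [0.1 1.1 0. ] w 85.4 rows cm [-21.46   6.59   0.17]
```

```bash
python3 -m inch '[[[-21.4,6.6,0,0],[-21.4,6.6,0,0],[-21.4,6.6,0,0],[-21.4,6.6,0,0],[-21.4,6.6,0,0],[-21.4,6.6,0,0],[-21.4,6.6,0,0],[-21.4,6.6,0,0]]]'
python3 - <<'E'
from h import *
delta([494,115,200]);p=camera_params("wrist");i=get_image("wrist")
R=cv2.Rodrigues(p["rvec"])[0];print("cam",-R.T@p["tvec"],R[2]);np.savez("w1.npz",**p)
print([proj(p,X) for X in ([494,115,112],[492,115,70],[533,-80,70])])
cv2.imwrite("pics/w1.png",i)
E
```

```text
clock: 1.43
eef_pos: [494.8, 117.4, 201.5]
tool_rot: [-3.141, -0.0, 1.778]
force: [0.4, 1.1, -0.0]
width: 85.3
gripper_force: 0.0
t 1.4333 pos [494.8 117.4 201.5] yaw 1.778 F [ 0.4  1.1 -0. ] w 85.3 rows cm [-0.21 -0.12  0.15]
cam [480.84326735 184.35444669 373.88879417] [ 0.05367109 -0.25996303 -0.96412584]
[array([250.15881793, 187.6672386 ]), array([248.62315773, 177.72883546]), array([249.05788365, 323.49919877])]
```

View pics/w1.png

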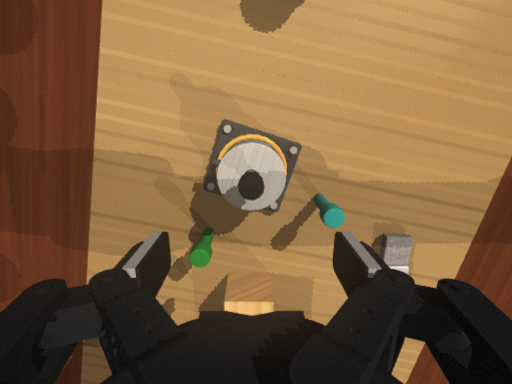

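The wrist view shows the black knob at about (251,185), the die face centre near (252,175), and the green (201,250) and turquoise (331,213) pieces off to the sides. I predicted the knob at (250,188), so the estimate holds.

```bash
python3 - <<'E'
from h import *
p=dict(np.load("w1.npz"));i=cv2.imread("pics/w1.png")
g=cv2.cvtColor(i,cv2.COLOR_BGR2GRAY)[160:215,220:285];m=(g<45).astype(np.uint8)
n,l,st,c=cv2.connectedComponentsWithStats(m)
for k in range(1,n):
  if st[k,4]>100: print(st[k]+[220,160,0,0,0],c[k]+[220,160])
hsv=cv2.cvtColor(i,cv2.COLOR_BGR2HSV)
d=((hsv[...,1]<40)&(hsv[...,2]>110)).astype(np.uint8);d[:125]=0;d[220:]=0;d[:,:200]=0;d[:,310:]=0
cs,_=cv2.findContours(d,0,2);b=max(cs,key=cv2.contourArea);e=cv2.fitEllipse(cv2.convexHull(b));print(e)
print("die",atz(p,e[0],70))
for z in(100,106,112): print("knob",atz(p,(251,185),z))
delta([494,115,200])
E
```

```text
((251.68267822265625, 176.19610595703125), (65.75680541992188, 71.04405212402344), 131.7180938720703)
die [495.04414056 117.4672245   70.        ]
knob [494.87046249 114.79880211 100.        ]
knob [494.56317292 116.32253683 106.        ]
knob [494.25588335 117.84627156 112.        ]
t 1.4833 pos [494.2 118.8 201.4] yaw 1.781 F [-0.  -0.1  0. ] w 85.5 rows cm [-0.37 -0.1   0.14]
```

```bash
python3 -m inch '[[[-0.2,0,2,0],[-0.2,0,4,0],[-0.2,0,6.5,0],[-0.2,0,9,0],[-0.2,0,11,0],[-0.2,0,11.8,0],[-0.2,0,11.8,0],[-0.2,0,11.8,0]]]'
python3 -m inch '[[[0,0,0,0],[0,0,0,0],[0,0,0,0],[0,0,0,0],[0,0,0,0],[0,0,0,0],[0,0,0,0],[0,0,0,0]]]' 0.8
python3 -c "from h import *;delta([494.3,116.5,83])"
```

```text
clock: 2.15
eef_pos: [495.0, 117.3, 84.0]
tool_rot: [-3.141, -0.0, 1.782]
force: [0.2, -0.8, 0.1]
width: 85.7
gripper_force: 0.0
clock: 2.82
eef_pos: [495.9, 116.2, 86.1]
tool_rot: [3.14, -0.001, 1.78]
force: [-3.8, -0.5, 21.9]
width: 8.4
gripper_force: 22.9
t 2.8167 pos [495.9 116.2  86.1] yaw 1.78 F [-3.8 -0.5 21.9] w 8.4 rows cm [ 0.06 -0.15  0.31]
```

```bash
python3 - <<'E'
from h import *
a=get_image("side");b=get_image("wrist")
A=cv2.resize(a[150:260,140:270],(390,330),interpolation=3);B=cv2.resize(b[120:384,100:400],(375,330),interpolation=3)
cv2.imwrite("pics/m1.png",np.hstack([A,B]))
E
```

```text
(no output)
```

View pics/m1.png

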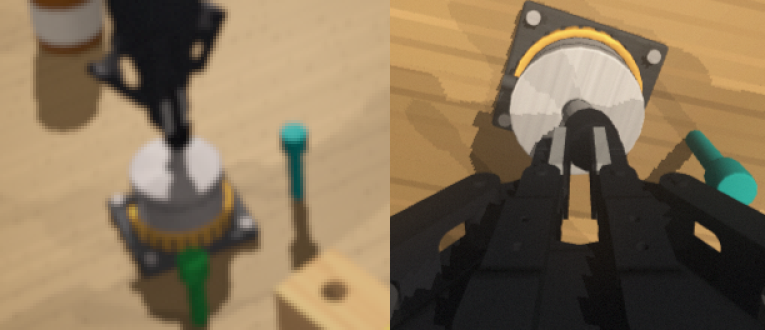

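The side view has the fingers at about (178,120) with the black knob under or beside their tips. In the wrist view the knob is at about (588,130), still beyond the closed pads, so the grasp missed. I'll check the geometry by projection.

```bash
python3 - <<'E'
from h import *
p=camera_params("wrist");s=sensors.read_state();print(s["eef_pos"],s["force"],s["width"],s["gripper_force"],s["clock"])
T=s["eef_pos"]
f=lambda q:(390+(q[0]-100)*1.25,(q[1]-120)*1.25)
for n,X in (("tcp",T),("grasp",T+[0,0,19]),("knobtop113",[494.5,116.5,113]),("knobbot",[494.5,116.5,91]),("die",[494.5,116.5,70]),("x+40",[534.5,116.5,70]),("y+40",[494.5,156.5,70])): print(n,np.round(f(proj(p,X))))
c=camera_params("side");g=lambda q:((q[0]-140)*3,(q[1]-150)*3)
for n,X in (("tcp",T),("die",[494.5,116.5,70]),("y-40",[494.5,76.5,70])):print("side",n,np.round(g(proj(c,X))))
a=cv2.imread("pics/side0.png")[150:260,140:270];cv2.imwrite("pics/m2.png",cv2.resize(a,(780,600)[:2] if 0 else (708,600),interpolation=3))
g=lambda q:((q[0]-140)*708/130,(q[1]-150)*600/110)
for z in(70,80,90,100,110,120,130):print(z,np.round(g(proj(c,[494.5,116.5,z]))))
E
```

```text
[495.90820579 116.23150486  86.07958076] [-4.98870791 -1.01573361 21.59968849] 8.141146380265786 22.814099403040018 2.9167
tcp [579. 124.]
grasp [579. 138.]
knobtop113 [576. 144.]
knobbot [577. 126.]
die [577. 113.]
x+40 [643. 126.]
y+40 [592.  46.]
side tcp [172. 151.]
side die [172. 166.]
side y-40 [194. 193.]
70 [313. 301.]
80 [310. 286.]
90 [308. 270.]
100 [306. 254.]
110 [304. 238.]
120 [302. 222.]
130 [299. 206.]
```

View pics/m2.png

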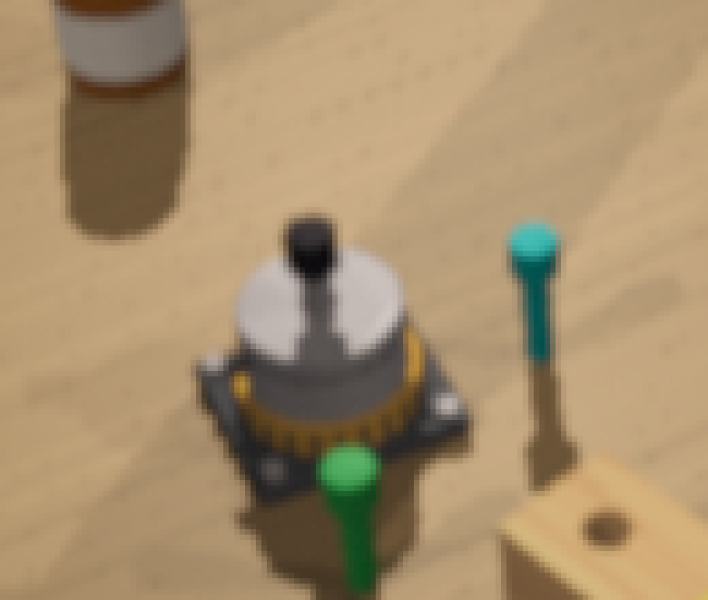

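```bash
python3 -m inch '[[[0,0,-0.3,0],[0,0,-0.6,0],[0,0,-1,0],[0,0,-1.5,0],[0,0,-2,0],[0,0,-2.5,0],[0,0,-3,0],[0,0,-3,0]]]'
python3 - <<'E'
from h import *
a=get_image("side");b=get_image("wrist")
delta([494.5,116.5,83])
A=cv2.resize(a[150:250,150:250],(400,400),interpolation=3);B=cv2.resize(b[150:310,180:340],(400,400),interpolation=3)
cv2.imwrite("pics/m3.png",np.hstack([A,B]))
E
```

```text
clock: 3.58
eef_pos: [496.0, 116.4, 114.8]
tool_rot: [3.14, -0.0, 1.781]
force: [0.4, 0.3, 0.7]
width: 7.7
gripper_force: 0.0
t 3.6833 pos [495.4 116.3 114. ] yaw 1.781 F [-0.  -0.8 -0.7] w 8.0 rows cm [ 0.03 -0.08  3.1 ]
```

View pics/m3.png

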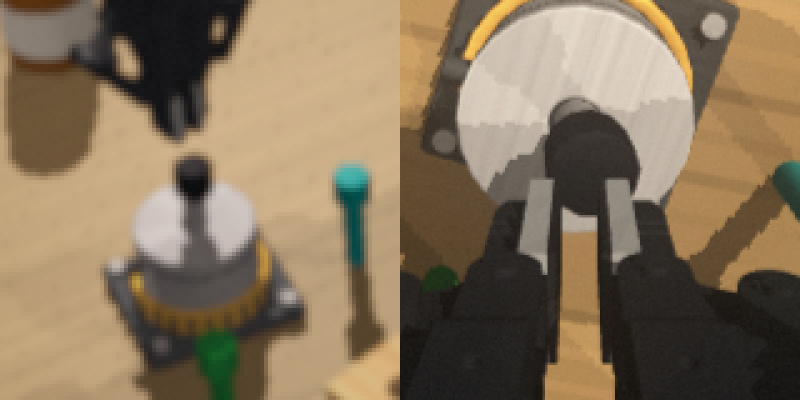

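The side view has the closed tips at about (183,135), just above the upright, ungripped knob at (193,165). The wrist view has the knob top at crop (592,158), slightly right of and beyond the tips at (580,180).

```bash
python3 - <<'E'
from h import *
p=camera_params("wrist");s=sensors.read_state();T=s["eef_pos"];c=camera_params("side")
w=lambda x,y:(180+(x-400+.5)/2.5-.5,150+(y+.5)/2.5-.5)
print("T",T,"tip proj",proj(p,T),"tip seen",w(580,180))
for z in(100,110,119):print(z,"knob wrist",atz(p,w(592,158),z))
print("die wrist",atz(p,w(575,115),70))
S=lambda x,y:(150+(x+.5)/4-.5,150+(y+.5)/4-.5)
print("side tip proj",proj(c,T),"seen",S(183,136))
t=camera_params("top")
f=lambda x,y:(200+(x+.5)/6-.5,175+(y+.5)/6-.5)
print("knobtop tri side+top",tri([(c,S(193,165)),(t,f(153,279))]),"side+wrist",tri([(c,S(193,165)),(p,w(592,158))]))
print("die side", atz(c,S(196,226),70))
for z in(113,119,125): print(z,atz(c,S(193,165),z))
E
```

```text
T [495.37147604 116.33037788 114.01780254] tip proj [251.27016136 219.14498185] tip seen (251.7, 221.7)
100 knob wrist [499.23317623 116.40731954 100.        ]
110 knob wrist [498.25887723 119.99474097 110.        ]
119 knob wrist [497.38200813 123.22342026 119.        ]
die wrist [493.44123441 119.2337558   70.        ]
side tip proj [195.96775606 192.43305532] seen (195.375, 183.625)
knobtop tri side+top [497.40225961 113.50268333 120.11484666] side+wrist [500.25243737 120.31502587 112.78132817]
die side [495.52381093 111.67524747  70.        ]
113 [502.55944203 119.98297423 113.        ]
119 [499.94748858 113.64644581 119.        ]
125 [497.33553513 107.30991738 125.        ]
```

The side view puts the tips about 9 px (about 30 mm) higher than the reported TCP projects, and the tips touched the knob top at a reported z of 86. I'll check this against the apparent size of the die in the wrist images.

```bash
python3 - <<'E'
from h import *
s=sensors.read_state();print(s["eef_pos"],s["tool_rot"],np.round(s["qpos"],3))
def diam(p,z,r,cx=494,cy=115):
    a=np.linspace(0,6.28,60);q=np.float32([proj(p,[cx+r*np.cos(k),cy+r*np.sin(k),z]) for k in a]);return cv2.fitEllipse(q)
p1=dict(np.load("w1.npz"));print("w1 die pred",diam(p1,70,40),"seen 65.8/71.0")
p=camera_params("wrist");print("now die pred",diam(p,70,40)," seen ~94.8 wide");print("knob top pred z113",diam(p,113,13),"seen ~37.6 wide")
import glob
c=camera_params("side")
for z in(114,124,134,144,154):print(z,proj(c,[s["eef_pos"][0],s["eef_pos"][1],z]))
b=get_image("side")
print("side die pred",diam(c,70,40),"seen 30 wide")
E
```

```text
[495.37147604 116.33037788 114.01780254] [ 3.14111368e+00 -7.93590806e-05  1.78090205e+00] [-0.477  0.574  0.282  2.001 -0.27   0.602  0.196]
w1 die pred ((250.34385681152344, 176.9142608642578), (68.48835754394531, 70.21452331542969), 91.31404876708984) seen 65.8/71.0
now die pred ((249.29714965820312, 198.45811462402344), (91.99683380126953, 96.43489837646484), 91.0996322631836)  seen ~94.8 wide
knob top pred z113 ((248.88453674316406, 219.65489196777344), (35.78791809082031, 38.305458068847656), 90.91699981689453) seen ~37.6 wide
114 [195.96848923 192.43830943]
124 [195.5543567  189.47050191]
134 [195.13556436 186.46930059]
144 [194.71203309 183.43413866]
154 [194.28368201 180.36443641]
side die pred ((197.4759521484375, 205.86451721191406), (21.133241653442383, 31.264047622680664), 82.03564453125) seen 30 wide
```

```bash
python3 - <<'E'
from h import *
p=camera_params("wrist");c=camera_params("side");t=camera_params("top")
w=(251.7,221.7);q=(195.4,183.6)
X=tri([(p,w),(c,q)]);print("tip tri",X,proj(p,X),proj(c,X))
for n,k in(("side",c),("wrist",p),("top",t)):
    R=cv2.Rodrigues(k["rvec"])[0];print(n,"at",-R.T@k["tvec"])
s=sensors.read_state();T=s["eef_pos"]
R=cv2.Rodrigues(p["rvec"])[0]
for z in(114,124,134,144):print(z,"wrist",proj(p,[T[0],T[1],z]))
a=get_image("side");b=get_image("wrist")
A=cv2.resize(a[130:220,160:240],(533,600),interpolation=cv2.INTER_NEAREST)
B=b[170:350,200:300];B=cv2.resize(B,(266,479))
B=np.vstack([B,np.zeros((121,266,3),np.uint8)])
cv2.imwrite("pics/m4.png",np.hstack([A,B]))
E
```

```text
tip tri [496.6887176  122.82226497 136.77145295] [256.1302531  224.00512709] [194.29687941 184.01715927]
side at [ 149.43659371 -736.68350372  924.16954305]
wrist at [480.94719254 183.25629589 286.17184945]
top at [ 506.18265605    2.80616199 1636.96913622]
114 wrist [251.24545185 219.27615151]
124 wrist [251.2405329  225.10065453]
134 wrist [251.23503875 231.6062572 ]
144 wrist [251.22886223 238.91984701]
```

View pics/m4.png

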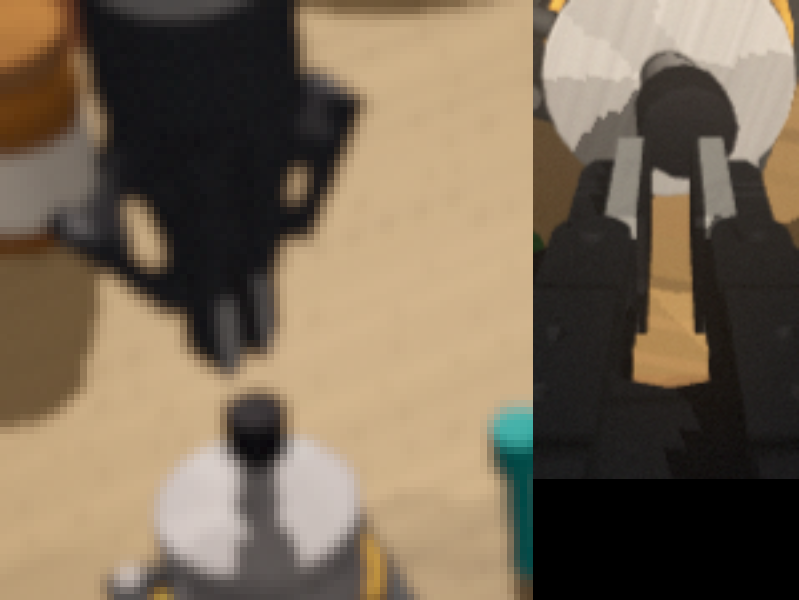

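Both views agree once I allow for the near pad edge: the real fingertips are about 27 mm behind the reported TCP. The knob top is therefore at about z 113 and the fingers closed on top of it. I'll open, go 56 mm lower and grip again, watching the force.

```bash
python3 -m inch '[[[0,0,0,0],[0,0,0,0],[0,0.1,0,0],[0,0.1,0,0],[0,0.1,0,0],[0,0.1,0,0]]]' 7
python3 -m inch '[[[0,0,1,0],[0,0,2,0],[0,0,3,0],[0,0,4,0],[0,0,5,0],[0,0,5.6,0],[0,0,5.6,0],[0,0,5.6,0]]]'
python3 -m inch '[[[0,0,0,0],[0,0,0,0],[0,0,0,0],[0,0,0,0],[0,0,0,0],[0,0,0,0],[0,0,0,0],[0,0,0,0]]]' 1
```

```text
clock: 4.33
eef_pos: [496.2, 116.4, 113.8]
tool_rot: [-3.142, -0.0, 1.781]
force: [-0.3, -0.1, -0.1]
width: 69.8
gripper_force: 0.0
clock: 5.0
eef_pos: [495.9, 116.2, 57.3]
tool_rot: [-3.141, 0.0, 1.781]
force: [0.4, -0.8, -0.2]
width: 69.9
gripper_force: 0.0
clock: 5.67
eef_pos: [496.0, 116.4, 58.4]
tool_rot: [-3.142, -0.0, 1.781]
force: [-1.4, -0.7, 6.7]
width: 24.3
gripper_force: 58.6
```

```bash
python3 -m inch '[[[0,0,-0.5,0],[0,0,-1,0],[0,0,-2,0],[0,0,-3.5,0],[0,0,-5.5,0],[0,0,-7.5,0],[0,0,-9,0],[0,0,-9,0]]]'
python3 - <<'E'
from h import *
delta([532.5,-81,150])
a=get_image("side");b=get_image("wrist");p=camera_params("wrist");np.savez("w5.npz",**p)
cv2.imwrite("pics/s5.png",a);cv2.imwrite("pics/w5.png",b)
A=cv2.resize(a[110:300,150:320],(358,400),interpolation=3);B=cv2.resize(b,(440,330),interpolation=3);B=np.vstack([B,np.zeros((70,440,3),np.uint8)])
cv2.imwrite("pics/m5.png",np.hstack([A,B]))
E
```

```text
clock: 6.33
eef_pos: [498.5, 116.8, 151.2]
tool_rot: [3.135, -0.0, 1.781]
force: [-0.3, 0.5, -1.7]
width: 24.7
gripper_force: 59.4
t 6.3333 pos [498.5 116.8 151.2] yaw 1.781 F [-0.3  0.5 -1.7] w 24.7 rows cm [-20.06  -0.79   0.1 ]
```

View pics/m5.png

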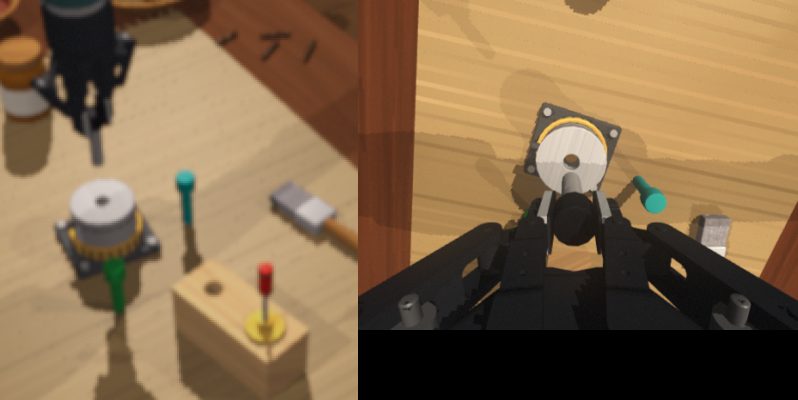

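The side view shows the punch held upright with its shank end at about (196,187), and the bore mouth empty. The side view also has the punch hole at about (251,247) and the gauge undisturbed. In the wrist view the bore is at about (248,186). From here I'll measure by code.

```bash
cat >> h.py <<'E'
def dark(i,cx,cy,r=7,up=8):
    g=cv2.cvtColor(i,cv2.COLOR_BGR2GRAY);x0,y0=int(cx)-r,int(cy)-r;w=cv2.resize(g[y0:y0+2*r+1,x0:x0+2*r+1],None,fx=up,fy=up,interpolation=3).astype(float)
    th=(w.min()+np.percentile(w,80))/2;m=(w<th).astype(np.uint8);n,l,s,c=cv2.connectedComponentsWithStats(m)
    k=1+np.argmin(np.hypot(*(c[1:]-r*up).T)-0.05*np.sqrt(s[1:,4]));return (c[k]+.5)/up-.5+[x0,y0],np.sqrt(s[k,4])/up
E
python3 - <<'E'
from h import *
c=camera_params("side");t=camera_params("top");p=dict(np.load("w5.npz"))
S=cv2.imread("pics/s5.png");W=cv2.imread("pics/w5.png");T=cv2.imread("pics/top0.png");T2=get_image("top");cv2.imwrite("pics/t5.png",T2)
q,a=dark(W,248,186,9);print("bore wrist",q,a,atz(p,q,70))
q,a=dark(S,198.5,206,4);print("bore side",q,a,atz(c,q,70))
q,a=dark(S,251.5,246.8,7);print("hole side",q,a,atz(c,q,70))
q,a=dark(T,285.4,210,5);print("hole top",q,a,atz(t,q,70))
q,a=dark(T2,226,222,4);print("bore top(maybe occl)",q,a,atz(t,q,70))
for n,k,i in(("side",c,S),):
    h=cv2.cvtColor(i,cv2.COLOR_BGR2HSV);m=((h[...,1]>170)&((h[...,0]<6)|(h[...,0]>174))&(h[...,2]>100)).astype(np.uint8);m[:220]=0;m[300:]=0;m[:,:255]=0;m[:,300:]=0
    y,x=np.nonzero(m);print("grip",x.min(),x.max(),y.min(),y.max(),x.mean(),y.mean());gs=(x.mean(),y.mean())
print("shank end side",atz(c,(196.5,187),128),"TCPproj",proj(c,[498.5,116.8,128]))
print("grip side z150",atz(c,gs,148))
for k in(T,):
    h=cv2.cvtColor(k,cv2.COLOR_BGR2HSV);m=((h[...,1]>170)&((h[...,0]<6)|(h[...,0]>174))&(h[...,2]>100)).astype(np.uint8);m[:195]=0;m[220:]=0;m[:,:300]=0;m[:,325:]=0
    y,x=np.nonzero(m);gt=(x.mean(),y.mean());print("grip top",gt,x.size,atz(t,gt,160),tri([(c,gs),(t,gt)]))
E
```

```text
bore wrist [248.58590308 187.15859031] 15.066519173319364 [493.66724851 117.51214699  70.        ]
bore side [198.11111111 205.22222222] 4.242640687119285 [495.9882069  115.42912488  70.        ]
hole side [250.8 246.5] 6.324555320336759 [534.0058021  -80.02609485  70.        ]
hole top [285.08823529 209.79411765] 5.830951894845301 [533.35645137 -80.35261712  70.        ]
bore top(maybe occl) [228.62068966 222.24137931] 5.385164807134504 [491.1820177  106.40505379  70.        ]
grip 273 278 236 249 275.7931034482759 241.94827586206895
shank end side [499.92283793 119.08902011 128.        ] TCPproj [196.41503418 187.71037932]
grip side z150 [ 550.85294892 -158.74349753  148.        ]
grip top (np.float64(311.8666666666667), np.float64(204.46666666666667)) 15 [ 548.89556573 -159.26613729  160.        ] [ 549.38259998 -160.43927437  150.41895021]
```

```bash
python3 -m inch '[[[-2.5,-0.1,0,0],[-6,-0.2,0,0],[-10,-0.4,0,0],[-14,-0.5,0,0],[-17.5,-0.6,0,0],[-19.5,-0.7,0,0],[-20,-0.7,0,0],[-20,-0.7,0,0]]]'
python3 - <<'E'
from h import *
delta([533.5,-80.2,151]);a=get_image("side");cv2.imwrite("pics/s6.png",a);delta([533.5,-80.2,151])
E
```

```text
clock: 7.15
eef_pos: [530.2, -82.8, 146.6]
tool_rot: [-3.139, 0.0, 1.777]
force: [-0.4, 0.1, -1.7]
width: 24.0
gripper_force: 59.3
t 7.15 pos [530.2 -82.8 146.6] yaw 1.777 F [-0.4  0.1 -1.7] w 24.0 rows cm [ 0.18  0.38 -0.44]
t 7.2 pos [530.1 -80.4 146.6] yaw 1.78 F [ 0.3  1.3 -2.2] w 24.0 rows cm [-0.05  0.34 -0.44]
```

```bash
python3 -m inch '[[[0,0.34,0.3,0],[0,0.34,1,0],[0,0.34,2,0],[0,0.34,3,0],[0,0.34,4,0],[0,0.34,4.2,0],[0,0.34,4.2,0],[0,0.34,4.2,0]]]'
python3 - <<'E'
from h import *
delta([533.5,-80.2,151]);a=get_image("side");cv2.imwrite("pics/s7.png",a)
c=camera_params("side");print("hole now proj",proj(c,[533.7,-80.2,70]))
g=cv2.cvtColor(a,cv2.COLOR_BGR2GRAY)
print(g[232:254,242:262])
E
```

```text
clock: 7.87
eef_pos: [534.3, -80.0, 105.5]
tool_rot: [-3.141, -0.0, 1.781]
force: [-0.6, 0.0, -1.1]
width: 24.5
gripper_force: 59.3
t 7.8667 pos [534.3 -80.  105.5] yaw 1.781 F [-0.6  0.  -1.1] w 24.5 rows cm [-0.   -0.08 -4.55]
hole now proj [250.72929585 246.60001166]
[[ 71  69  68  75  94 102  96  86  80  79  81  98 130 155 162 161 159 157
  156 156]
 [ 71  71  73  90 113 118 105  93  86  83  83  98 129 152 160 159 155 151
  154 157]
 [ 71  72  78 101 128 131 113  97  91  87  86  99 129 152 158 157 155 154
  157 160]
 [ 71  77  96 125 144 141 117  99  93  90  88 102 133 157 163 161 159 159
  161 162]
 [ 83 101 128 152 163 152 122  99  94  91  89 104 141 167 172 168 164 163
  163 164]
 [116 139 158 171 172 156 125 100  94  91  90 106 146 174 180 176 170 167
  167 169]
 [152 167 177 180 176 159 125  99  94  90  89 107 147 177 185 182 178 173
  173 175]
 [176 183 184 184 178 160 126 100  94  91  88 108 148 178 186 185 181 177
  175 177]
 [184 186 187 186 180 161 127 100  93  91  88 107 147 177 185 183 180 175
  173 173]
 [186 186 186 187 182 164 128 100  93  90  89 107 146 172 180 17
[... 341 characters left out ...]
 175 180
  184 186]
 [178 181 181 177 158 125  97  87  89  95  98 100 103 124 153 169 177 183
  186 187]
 [175 178 180 176 156 122  93  84  84  90  96 101 108 133 162 175 180 183
  185 186]
 [175 175 179 179 167 138 106  87  82  85  91 101 121 150 173 181 182 184
  185 186]
 [180 178 179 182 177 160 134 108  93  88  92 109 139 166 180 184 184 184
  184 185]
 [186 183 183 182 182 174 158 133 111 103 103 122 152 173 183 185 184 184
  183 183]
 [189 187 185 183 182 178 164 142 124 115 115 128 150 168 180 184 185 185
  184 183]
 [190 189 188 186 184 177 160 138 123 120 120 125 140 162 178 183 184 185
  185 184]
 [187 191 190 189 186 180 161 133 119 118 120 121 134 158 177 183 184 184
  184 184]]
```

```bash
python3 -m inch '[[[0,0,0.5,0],[0,0,1,0],[0,0,1.5,0],[0,0,2,0],[0,0,2,0],[0,0,2,0]]]'
python3 -m inch '[[[0,0,0.5,0],[0,0,1,0],[0,0,1.5,0],[0,0,2,0],[0,0,2.3,0],[0,0,2.3,0],[0,0,2.3,0]]]'
```

```text
clock: 8.42
eef_pos: [534.1, -79.9, 85.4]
tool_rot: [-3.141, -0.0, 1.781]
force: [-0.8, -0.2, -1.7]
width: 24.0
gripper_force: 59.3
clock: 9.0
eef_pos: [534.2, -80.0, 62.5]
tool_rot: [-3.141, -0.0, 1.781]
force: [-0.4, 0.3, -1.8]
width: 24.0
gripper_force: 59.3
```

```bash
python3 -m inch '[[[0,0,0.1,0],[0,0,0.2,0],[0,0,0.3,0],[0,0,0.3,0]]]'
python3 -m inch '[[[0,0,0.1,0],[0,0,0.2,0],[0,0,0.2,0]]]'
python3 -m inch '[[[0,0,0.1,0],[0,0,0.1,0],[0,0,0.1,0]]]'
```

```text
clock: 9.33
eef_pos: [534.3, -79.9, 59.7]
tool_rot: [-3.142, -0.0, 1.781]
force: [-0.1, -0.3, -1.6]
width: 24.2
gripper_force: 59.3
clock: 9.58
eef_pos: [534.3, -79.9, 57.6]
tool_rot: [-3.141, -0.0, 1.781]
force: [0.1, -1.0, -1.9]
width: 24.3
gripper_force: 59.3
clock: 9.83
eef_pos: [534.4, -79.9, 56.7]
tool_rot: [-3.142, -0.0, 1.781]
force: [0.2, 0.4, -2.0]
width: 24.3
gripper_force: 59.3
```

```bash
python3 -m inch '[[[0,0,0.1,0],[0,0,0.2,0],[0,0,0.2,0]]]'
python3 -m inch '[[[0,0,0.1,0],[0,0,0.1,0],[0,0,0.1,0]]]'
python3 -m inch '[[[0,0,0.1,0],[0,0,0.1,0],[0,0,0.1,0]]]'
```

```text
clock: 10.08
eef_pos: [534.5, -80.0, 54.8]
tool_rot: [3.141, 0.0, 1.781]
force: [0.2, -0.4, -0.3]
width: 24.2
gripper_force: 59.5
clock: 10.33
eef_pos: [534.7, -80.2, 54.7]
tool_rot: [3.141, 0.0, 1.781]
force: [-1.2, -0.8, 6.4]
width: 24.4
gripper_force: 60.4
clock: 10.58
eef_pos: [534.8, -80.3, 54.6]
tool_rot: [3.14, 0.0, 1.78]
force: [-2.5, 0.1, 15.0]
width: 24.2
gripper_force: 61.5
```

```bash
python3 -m inch '[[[0,0,-0.2,0],[0,0,-0.2,0],[0,0,-0.2,0]]]'
python3 -m inch '[[[0,0,0,0],[0,0,0,0],[0,0,0,0],[0,0,0,0],[0,0,0,0],[0,0,0,0]]]' 6
python3 -m inch '[[[0,0,-1,0],[0,0,-3,0],[0,0,-5.5,0],[0,0,-8.5,0],[0,0,-11,0],[0,0,-13,0],[0,0,-13.5,0],[0,0,-13.5,0]]]'
python3 - <<'E'
from h import *
delta([549.5,-159.5,190]);a=get_image("side");cv2.imwrite("pics/s8.png",a);p=camera_params("wrist");b=get_image("wrist");np.savez("w8.npz",**p);cv2.imwrite("pics/w8.png",b)
c=camera_params("side")
print("knob pred px",proj(c,[533.7,-80.2,112]))
g=cv2.cvtColor(a,cv2.COLOR_BGR2GRAY);m=(g<60).astype(np.uint8);m[:215]=0;m[260:]=0;m[:,:235]=0;m[:,270:]=0
y,x=np.nonzero(m);print(x.min(),x.max(),y.min(),y.max(),x.mean(),y.mean())
h=cv2.cvtColor(b,cv2.COLOR_BGR2HSV);m=((h[...,1]>170)&((h[...,0]<6)|(h[...,0]>174))&(h[...,2]>80)).astype(np.uint8)
n,l,s,cc=cv2.connectedComponentsWithStats(m);print([(s[k],cc[k]) for k in range(1,n) if s[k,4]>40]);print("grip pred",proj(p,[549.5,-159.5,167]),proj(p,[549.5,-159.5,129]))
E
```

```text
clock: 10.83
eef_pos: [534.5, -79.9, 54.8]
tool_rot: [3.141, 0.0, 1.781]
force: [-0.3, -0.3, 2.3]
width: 24.3
gripper_force: 59.6
clock: 11.33
eef_pos: [534.4, -79.9, 54.7]
tool_rot: [-3.141, -0.0, 1.781]
force: [-0.5, 0.0, 0.0]
width: 60.0
gripper_force: 0.0
clock: 12.0
eef_pos: [535.5, -80.1, 191.9]
tool_rot: [3.138, 0.001, 1.781]
force: [-0.5, 0.5, -0.5]
width: 60.1
gripper_force: 0.0
t 12.0 pos [535.5 -80.1 191.9] yaw 1.781 F [-0.5  0.5 -0.5] w 60.1 rows cm [-8.06 -0.29  0.19]
knob pred px [250.23573123 234.3959527 ]
245 254 235 245 250.05128205128204 239.39743589743588
[(array([240, 269,  17,  20, 242], dtype=int32), array([248.6446281 , 278.47107438])), (array([239, 287,  18,  18, 258], dtype=int32), array([247.87596899, 295.80620155]))]
grip pred [248.95212882 299.4972374 ] [249.23228574 273.82955995]
```

```bash
python3 -m inch '[[[-2.5,-0.1,0,0],[-5.5,-0.2,0,0],[-7.5,-0.3,0,0],[-8.1,-0.3,0,0],[-8.1,-0.3,0,0],[-8.1,-0.3,0,0],[-8.1,-0.3,0,0]]]'
python3 - <<'E'
from h import *
delta([549.5,-160,101]);p=camera_params("wrist");b=get_image("wrist");cv2.imwrite("pics/w9.png",b);np.savez("w9.npz",**p)
h=cv2.cvtColor(b,cv2.COLOR_BGR2HSV);m=((h[...,1]>150)&((h[...,0]<6)|(h[...,0]>174))&(h[...,2]>60)).astype(np.uint8)
n,l,s,cc=cv2.connectedComponentsWithStats(m);print([(s[k],cc[k]) for k in range(1,n) if s[k,4]>40]);print("grip pred",proj(p,[549.5,-159.5,167]),proj(p,[549.5,-159.5,129]))
E
```

```text
clock: 12.68
eef_pos: [547.9, -157.7, 188.9]
tool_rot: [-3.14, -0.002, 1.783]
force: [0.3, 0.5, -0.1]
width: 60.3
gripper_force: 0.0
t 12.6833 pos [ 547.9 -157.7  188.9] yaw 1.783 F [ 0.3  0.5 -0.1] w 60.3 rows cm [-0.28  0.12  8.79]
[(array([242, 189,  20,  30, 427], dtype=int32), array([252.05152225, 204.81030445]))]
grip pred [252.93637372 211.08644428] [252.75092747 196.49464468]
```

```bash
python3 -m inch '[[[-0.2,0.1,1.5,0],[-0.2,0.1,3.5,0],[-0.2,0.1,5.5,0],[-0.2,0.1,7.5,0],[-0.2,0.1,8.5,0],[-0.2,0.1,8.8,0],[-0.2,0.1,8.8,0],[-0.2,0.1,8.8,0]]]'
python3 -m inch '[[[0,0,0,0],[0,0,0,0],[0,0,0,0],[0,0,0,0],[0,0,0,0],[0,0,0,0],[0,0,0,0],[0,0,0,0]]]' 0.6
```

```text
clock: 13.4
eef_pos: [550.4, -161.4, 102.5]
tool_rot: [3.141, 0.0, 1.781]
force: [1.2, 0.6, 0.9]
width: 59.6
gripper_force: 0.0
clock: 14.07
eef_pos: [550.1, -161.7, 102.1]
tool_rot: [3.141, 0.0, 1.781]
force: [0.2, 0.2, 3.5]
width: 14.6
gripper_force: 58.4
```

```bash
python3 -m inch '[[[0,0,-0.3,0],[0,0,-0.8,0],[0,0,-1.8,0],[0,0,-3.2,0],[0,0,-5,0],[0,0,-6.8,0],[0,0,-7.5,0],[0,0,-7.5,0]]]'
python3 - <<'E'
from h import *
delta([494.8,116.4,177])
a=get_image("side");cv2.imwrite("pics/s10.png",a)
h=cv2.cvtColor(a,cv2.COLOR_BGR2HSV);m=((h[...,1]>130)&(h[...,0]>20)&(h[...,0]<32)&(h[...,2]>130)).astype(np.uint8);m[:150]=0;m[300:]=0;m[:,:240]=0;m[:,310:]=0
n,l,s,cc=cv2.connectedComponentsWithStats(m);print([(s[k],cc[k]) for k in range(1,n) if s[k,4]>10]);c=camera_params("side");print(proj(c,[549.5,-160,147]))
E
```

```text
clock: 14.73
eef_pos: [551.0, -162.0, 178.9]
tool_rot: [3.138, 0.002, 1.781]
force: [0.7, 0.4, -0.9]
width: 14.3
gripper_force: 58.5
t 14.7333 pos [ 551.  -162.   178.9] yaw 1.781 F [ 0.7  0.4 -0.9] w 14.3 rows cm [28.4   0.3   0.14]
[(array([267, 235,  11,  15, 100], dtype=int32), array([271.66, 241.71])), (array([278, 235,   9,  14,  90], dtype=int32), array([281.73333333, 241.18888889]))]
[275.59895296 242.87952799]
```

```bash
python3 -m inch '[[[1.5,0,0,0],[4.5,0,0,0],[8.3,0.1,0,0],[12,0.1,0,0],[15.5,0.2,0,0],[19,0.2,0,0],[22,0.2,0,0],[24.5,0.3,0,0]]]'
python3 -m inch '[[[2,0,0,0],[3.3,0,0,0],[3.7,0,0,0],[3.7,0,0,0],[3.7,0,0,0],[3.7,0,0,0],[3.7,0,0,0]]]'
python3 - <<'E'
from h import *
delta([495,115,135])
a=get_image("side");cv2.imwrite("pics/s11.png",a)
h=cv2.cvtColor(a,cv2.COLOR_BGR2HSV);m=((h[...,1]>130)&(h[...,0]>20)&(h[...,0]<32)&(h[...,2]>130)).astype(np.uint8);m[:120]=0;m[240:]=0;m[:,:160]=0;m[:,230:]=0
n,l,s,cc=cv2.connectedComponentsWithStats(m);print([(s[k],cc[k]) for k in range(1,n) if s[k,4]>10]);c=camera_params("side");print("foot pred z147",proj(c,[495,115,147]),"bore",proj(c,[494.8,116.4,70]))
cv2.imwrite("pics/m11.png",cv2.resize(np.hstack([a[140:240,160:260],]),(600,600),interpolation=3))
E
```

```text
clock: 15.45
eef_pos: [499.5, 81.4, 175.6]
tool_rot: [-3.139, -0.001, 1.783]
force: [-0.9, 0.5, -1.1]
width: 14.5
gripper_force: 58.5
clock: 16.03
eef_pos: [494.1, 113.4, 176.7]
tool_rot: [-3.141, 0.001, 1.778]
force: [0.4, -0.1, -0.0]
width: 14.5
gripper_force: 58.5
t 16.0333 pos [494.1 113.4 176.7] yaw 1.778 F [ 0.4 -0.1 -0. ] w 14.5 rows cm [0.14 0.12 4.17]
[(array([187, 178,  16,  10, 116], dtype=int32), array([194.53448276, 182.40517241]))]
foot pred z147 [194.69652023 182.86367497] bore [197.52788056 205.18285811]
```

```bash
python3 -m inch '[[[0.1,0.1,1,0],[0.1,0.1,2,0],[0.1,0.1,3.5,0],[0.1,0.1,4.5,0],[0.1,0.1,5.4,0],[0.1,0.1,5.4,0],[0.1,0.1,5.4,0],[0.1,0.1,5.4,0]]]'
python3 - <<'E'
from h import *
delta([495,115,102])
a=get_image("side");b=get_image("wrist");p=camera_params("wrist");c=camera_params("side")
g=lambda q:((q[0]-165)*400/65,(q[1]-150)*400/65)
print("side bore",np.round(g(proj(c,[494.8,116.4,70]))),"foot z92",np.round(g(proj(c,[494.8,116.4,92]))))
q=proj(p,[494.8,116.4,70]);print("wrist bore",np.round((400+(q[0]-170)*2.5,(q[1]-150)*2.5)));q=proj(p,[494.8,116.4,92]);print("foot z92",np.round((400+(q[0]-170)*2.5,(q[1]-150)*2.5)))
cv2.imwrite("pics/m12.png",np.hstack([cv2.resize(a[150:215,165:230],(400,400),interpolation=3),cv2.resize(b[150:310,170:330],(400,400),interpolation=3)]))
E
```

```text
clock: 16.75
eef_pos: [495.0, 116.0, 123.0]
tool_rot: [3.141, 0.0, 1.781]
force: [0.2, 0.5, -1.7]
width: 14.4
gripper_force: 58.6
t 16.75 pos [495. 116. 123.] yaw 1.781 F [ 0.2  0.5 -1.7] w 14.4 rows cm [-0.1  -0.02  2.1 ]
side bore [200. 340.] foot z92 [195. 301.]
wrist bore [602. 115.]
foot z92 [602. 135.]
```

View pics/m12.png

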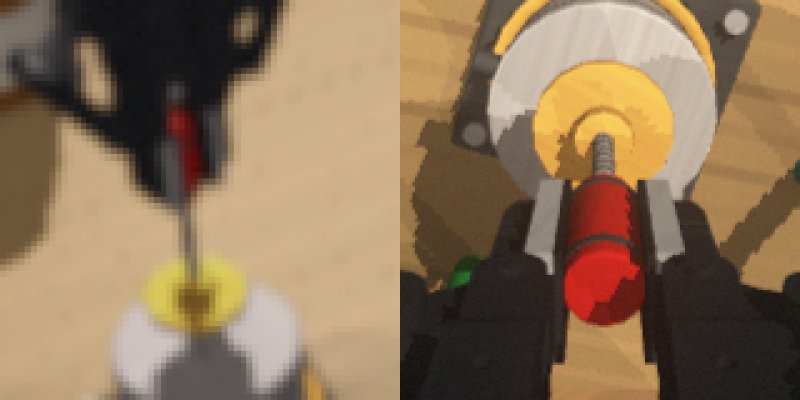

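The wrist view has the foot centred on the die at (603,129), within about 2 mm of the bore, with the grip between the pads. The side view agrees, with the foot at (196,293). I'll lower it gently.

```bash
python3 -m inch '[[[-0.1,0,0.5,0],[-0.1,0,1,0],[-0.1,0,1.5,0],[-0.1,0,1.8,0],[-0.1,0,1.8,0],[-0.1,0,1.8,0]]]'
python3 -m inch '[[[0,0,0.2,0],[0,0,0.4,0],[0,0,0.6,0],[0,0,0.6,0],[0,0,0.6,0]]]'
python3 -m inch '[[[0,0,0.2,0],[0,0,0.4,0],[0,0,0.6,0],[0,0,0.8,0],[0,0,0.8,0]]]'
```

```text
clock: 17.35
eef_pos: [494.6, 115.0, 104.5]
tool_rot: [-3.141, 0.0, 1.781]
force: [0.0, -0.2, -1.1]
width: 14.5
gripper_force: 58.6
clock: 17.77
eef_pos: [495.2, 115.2, 98.8]
tool_rot: [3.141, 0.0, 1.781]
force: [0.1, 0.0, -0.5]
width: 14.3
gripper_force: 58.8
clock: 18.18
eef_pos: [495.1, 115.1, 90.5]
tool_rot: [3.141, 0.0, 1.781]
force: [0.2, -0.4, -0.6]
width: 14.4
gripper_force: 58.9
```

```bash
python3 - <<'E'
from h import *
s=sensors.read_state();print(s["force"],s["tau"])
a=get_image("side");cv2.imwrite("pics/s13.png",a);c=camera_params("side")
h=cv2.cvtColor(a,cv2.COLOR_BGR2HSV)
m=((h[...,1]>130)&(h[...,0]>20)&(h[...,0]<32)&(h[...,2]>130)).astype(np.uint8);m[:150]=0;m[230:]=0;m[:,:170]=0;m[:,230:]=0
n,l,st,cc=cv2.connectedComponentsWithStats(m);print([(st[k],cc[k]) for k in range(1,n) if st[k,4]>10])
for z in(65,70,75,80,90):print(z,proj(c,[494.8,116.4,z]))
m=((h[...,1]>150)&((h[...,0]<6)|(h[...,0]>174))&(h[...,2]>60)).astype(np.uint8);m[:140]=0;m[230:]=0;m[:,:170]=0;m[:,230:]=0
y,x=np.nonzero(m);print("red",x.min(),x.max(),y.min(),y.max())
E
```

```text
[ 0.2486056  -0.42904417 -0.55957302] [-1.19819009e-02 -4.63442016e+01  3.59727859e+00 -1.08797640e+01
  2.41700769e-02  2.67646099e-01  1.51762215e-02]
[(array([191, 200,  14,  10, 105], dtype=int32), array([197.42857143, 204.31428571]))]
65 [197.72413554 206.58503421]
70 [197.52788056 205.18285811]
75 [197.33055678 203.77304572]
80 [197.13215542 202.35553447]
90 [196.73208452 199.4971618 ]
red 194 198 178 190
```

```bash
python3 -m inch '[[[0,0,0.2,0],[0,0,0.4,0],[0,0,0.6,0],[0,0,0.6,0]]]'
python3 -m inch '[[[0,0,0.1,0],[0,0,0.2,0],[0,0,0.2,0]]]'
python3 -m inch '[[[0,0,0.1,0],[0,0,0.2,0],[0,0,0.2,0]]]'
```

```text
clock: 18.57
eef_pos: [494.9, 115.1, 84.4]
tool_rot: [-3.141, 0.0, 1.781]
force: [-0.3, 0.3, -0.2]
width: 13.9
gripper_force: 58.9
clock: 18.82
eef_pos: [494.8, 115.1, 82.6]
tool_rot: [-3.141, -0.0, 1.781]
force: [0.3, -0.5, 0.7]
width: 14.3
gripper_force: 58.9
clock: 19.07
eef_pos: [494.8, 115.1, 80.7]
tool_rot: [-3.142, -0.0, 1.781]
force: [0.5, 0.5, 1.2]
width: 14.5
gripper_force: 58.9
```

```bash
python3 -m inch '[[[0,0,0.1,0],[0,0,0.15,0],[0,0,0.15,0]]]'
python3 -m inch '[[[0,0,0.1,0],[0,0,0.15,0],[0,0,0.15,0]]]'
python3 -m inch '[[[0,0,0.1,0],[0,0,0.15,0],[0,0,0.15,0]]]'
```

```text
clock: 19.32
eef_pos: [494.8, 115.1, 79.2]
tool_rot: [-3.141, -0.0, 1.781]
force: [0.1, 0.1, 1.3]
width: 14.1
gripper_force: 59.0
clock: 19.57
eef_pos: [494.9, 115.1, 78.1]
tool_rot: [3.142, -0.0, 1.781]
force: [-0.3, 0.7, 6.7]
width: 14.3
gripper_force: 59.3
clock: 19.82
eef_pos: [495.1, 115.2, 77.8]
tool_rot: [3.141, -0.001, 1.781]
force: [-2.9, -0.5, 18.0]
width: 14.4
gripper_force: 60.7
```

```bash
python3 -m inch '[[[0,0,-0.05,0],[0,0,-0.05,0],[0,0,-0.05,0],[0,0,-0.05,0],[0,0,-0.05,0],[0,0,-0.05,0],[0,0,-0.05,0],[0,0,-0.05,0]]]'
python3 -m inch '[[[0,0,0,0],[0,0,0,0],[0,0,0,0],[0,0,0,0],[0,0,0,0],[0,0,0,0],[0,0,0,0],[0,0,0,0]]]'
```

```text
clock: 20.48
eef_pos: [495.1, 115.1, 77.8]
tool_rot: [3.141, -0.0, 1.781]
force: [-0.9, 0.1, 14.6]
width: 14.2
gripper_force: 60.3
clock: 21.15
eef_pos: [495.2, 115.2, 77.8]
tool_rot: [3.141, -0.0, 1.781]
force: [-1.8, 0.3, 13.4]
width: 14.4
gripper_force: 60.3
```

```bash
python3 -m inch '[[[0,0,-0.3,0],[0,0,-0.8,0],[0,0,-1.8,0],[0,0,-3.2,0],[0,0,-5,0],[0,0,-7,0],[0,0,-9,0],[0,0,-9.8,0]]]'
python3 -m inch '[[[0,0,0,0],[0,0,0,0],[0,0,0,0]]]'
python3 -c "from h import *;delta([550.2,-161.6,173])"
```

```text
clock: 21.82
eef_pos: [496.1, 115.2, 177.4]
tool_rot: [3.138, -0.0, 1.781]
force: [-0.1, -0.2, -1.1]
width: 14.7
gripper_force: 58.6
clock: 22.07
eef_pos: [493.9, 115.1, 173.8]
tool_rot: [-3.14, 0.0, 1.781]
force: [0.6, 0.3, -1.9]
width: 14.4
gripper_force: 58.6
t 22.0667 pos [493.9 115.1 173.8] yaw 1.781 F [ 0.6  0.3 -1.9] w 14.4 rows cm [-28.23  -0.27   0.08]
```

```bash
python3 -m inch '[[[-1.5,0,0,0],[-4.5,0,0,0],[-8.3,-0.1,0,0],[-12,-0.1,0,0],[-15.5,-0.2,0,0],[-19,-0.2,0,0],[-22,-0.2,0,0],[-24.5,-0.3,0,0]]]'
python3 -m inch '[[[-2,0,0,0],[-3.3,0,0,0],[-3.7,0,0,0],[-3.7,0,0,0],[-3.7,0,0,0],[-3.7,0,0,0],[-3.7,0,0,0],[-3.7,0,0,0]]]'
python3 -c "from h import *;delta([550.2,-161.6,121])"
```

```text
clock: 22.73
eef_pos: [542.3, -128.0, 173.3]
tool_rot: [-3.139, 0.0, 1.779]
force: [-0.3, 0.1, -0.9]
width: 14.6
gripper_force: 58.6
clock: 23.4
eef_pos: [550.8, -159.9, 174.8]
tool_rot: [3.142, -0.001, 1.783]
force: [-0.6, -0.2, -1.5]
width: 14.9
gripper_force: 58.6
t 23.4 pos [ 550.8 -159.9  174.8] yaw 1.783 F [-0.6 -0.2 -1.5] w 14.9 rows cm [-0.15 -0.09  5.38]
```

```bash
python3 -m inch '[[[-0.1,0,1,0],[-0.1,-0.1,2.5,0],[-0.1,-0.1,4,0],[-0.1,-0.1,5.4,0],[-0.1,-0.1,5.4,0],[-0.1,-0.1,5.4,0],[-0.1,-0.1,5.4,0]]]'
python3 -c "from h import *;delta([550.1,-161.6,79])"
```

```text
clock: 23.98
eef_pos: [550.3, -162.6, 121.1]
tool_rot: [3.141, 0.0, 1.781]
force: [0.0, 0.1, -0.8]
width: 14.7
gripper_force: 58.6
t 23.9833 pos [ 550.3 -162.6  121.1] yaw 1.781 F [ 0.   0.1 -0.8] w 14.7 rows cm [ 0.11 -0.    4.21]
```

```bash
python3 -m inch '[[[0.1,0,0.3,0],[0.1,0,0.6,0],[0.1,0,0.9,0],[0.1,0,1.2,0],[0.1,0,1.2,0]]]'
python3 -m inch '[[[0,0,0.2,0],[0,0,0.3,0],[0,0,0.3,0]]]'
```

```text
clock: 24.4
eef_pos: [549.3, -161.4, 108.2]
tool_rot: [-3.141, -0.001, 1.781]
force: [-0.0, 0.1, -1.4]
width: 14.7
gripper_force: 58.6
clock: 24.65
eef_pos: [549.6, -161.5, 105.6]
tool_rot: [-3.141, -0.0, 1.781]
force: [0.7, -0.2, -0.6]
width: 14.2
gripper_force: 58.6
```

```bash
python3 -m inch '[[[0,0,0.4,0],[0,0,0.8,0],[0,0,1.2,0],[0,0,1.6,0],[0,0,2,0],[0,0,2.3,0],[0,0,2.3,0],[0,0,2.3,0]]]'
python3 - <<'E'
from h import *
delta([550.1,-161.6,79])
a=get_image("side");cv2.imwrite("pics/s14.png",a);c=camera_params("side");a0=cv2.imread("pics/side0.png")
for i in(a0,a):
    h=cv2.cvtColor(i,cv2.COLOR_BGR2HSV)
    m=((h[...,1]>130)&(h[...,0]>20)&(h[...,0]<32)&(h[...,2]>130)).astype(np.uint8);m[:220]=0;m[300:]=0;m[:,:250]=0;m[:,310:]=0
    n,l,st,cc=cv2.connectedComponentsWithStats(m);print([(st[k],cc[k]) for k in range(1,n) if st[k,4]>10])
E
```

```text
clock: 25.32
eef_pos: [549.6, -161.5, 82.5]
tool_rot: [-3.141, -0.0, 1.781]
force: [-0.0, -0.3, -0.5]
width: 14.5
gripper_force: 58.6
t 25.3167 pos [ 549.6 -161.5   82.5] yaw 1.781 F [-0.  -0.3 -0.5] w 14.5 rows cm [-0.02  0.05  0.35]
[(array([266, 257,   9,  15,  98], dtype=int32), array([270.46938776, 264.29591837])), (array([277, 258,   8,  14,  74], dtype=int32), array([280.66216216, 264.43243243]))]
[(array([266, 256,  11,  15, 105], dtype=int32), array([270.65714286, 263.38095238])), (array([277, 256,   8,  15,  75], dtype=int32), array([280.56      , 262.94666667]))]
```

```bash
python3 -m inch '[[[0,0.05,0.2,0],[0,0.05,0.3,0],[0,0.05,0.4,0],[0,0.05,0.4,0],[0,0.05,0.4,0],[0,0.05,0.4,0]]]'
python3 -m inch '[[[0,0,0,0],[0,0,0,0]]]'
```

```text
clock: 25.87
eef_pos: [550.3, -161.4, 78.8]
tool_rot: [3.142, 0.0, 1.781]
force: [-0.4, -0.2, -1.6]
width: 14.1
gripper_force: 58.6
clock: 26.03
eef_pos: [550.3, -161.4, 78.9]
tool_rot: [3.142, -0.0, 1.781]
force: [0.8, 0.9, -2.3]
width: 14.6
gripper_force: 58.6
```

```bash
python3 -m inch '[[[0,0,0.06,0],[0,0,0.06,0],[0,0,0.06,0]]]'
python3 -m inch '[[[0,0,0,0],[0,0,0,0],[0,0,0,0],[0,0,0,0],[0,0,0,0],[0,0,0,0]]]' 6
python3 -m inch '[[[0,0,-1,0],[0,0,-3,0],[0,0,-5.5,0],[0,0,-8.5,0],[0,0,-11,0],[0,0,-13,0],[0,0,-14,0],[0,0,-14,0]]]'
python3 - <<'E'
from h import *
a=get_image("side");cv2.imwrite("pics/s15.png",a);c=camera_params("side");a0=cv2.imread("pics/side0.png");t=get_image("top");delta([550,-160,200])
for i in(a0,a):
    h=cv2.cvtColor(i,cv2.COLOR_BGR2HSV)
    m=((h[...,1]>130)&(h[...,0]>20)&(h[...,0]<32)&(h[...,2]>130)).astype(np.uint8);m[:220]=0;m[300:]=0;m[:,:250]=0;m[:,310:]=0
    n,l,st,cc=cv2.connectedComponentsWithStats(m);print([(st[k],cc[k]) for k in range(1,n) if st[k,4]>10])
    m=((h[...,1]>150)&((h[...,0]<6)|(h[...,0]>174))&(h[...,2]>80)).astype(np.uint8);m[:220]=0;m[300:]=0;m[:,:250]=0;m[:,310:]=0
    y,x=np.nonzero(m);print("red",x.min(),x.max(),y.min(),y.max(),x.mean(),y.mean())
print([proj(c,[549.5,-159.8,z]) for z in (148,123.5)])
d=cv2.absdiff(a,a0).max(2);print("bystander diffs jar/bowl/brush",[int((d[y0:y1,x0:x1]>40).sum()) for x0,x1,y0,y1 in((145,180,122,170),(295,355,328,384),(278,330,195,235))])
E
```

```text
clock: 26.28
eef_pos: [550.2, -161.4, 78.2]
tool_rot: [-3.141, -0.0, 1.781]
force: [0.5, 0.0, -0.7]
width: 14.3
gripper_force: 58.6
clock: 26.78
eef_pos: [550.3, -161.5, 78.2]
tool_rot: [3.141, 0.0, 1.781]
force: [-0.4, 0.0, -0.1]
width: 60.0
gripper_force: 0.0
clock: 27.45
eef_pos: [551.7, -162.0, 221.0]
tool_rot: [3.137, 0.002, 1.781]
force: [-0.3, -0.2, -0.8]
width: 60.0
gripper_force: 0.0
t 27.55 pos [ 549.8 -161.2  217.8] yaw 1.781 F [ 0.1  0.2 -0.4] w 59.6 rows cm [0.11 0.04 1.78]
[(array([266, 257,   9,  15,  98], dtype=int32), array([270.46938776, 264.29591837])), (array([277, 258,   8,  14,  74], dtype=int32), array([280.66216216, 264.43243243]))]
red 273 278 235 249 275.7313432835821 241.6865671641791
[(array([267, 257,   9,  15,  99], dtype=int32), array([271.02020202, 264.08080808])), (array([277, 257,   9,  15,  82], dtype=int32), array([280.84146341, 264.17073171]))]
red 273 278 243 256 275.8888888888889 248.87301587301587
[array([275.55037273, 242.50992272]), array([275.46326258, 250.04027654])]
bystander diffs jar/bowl/brush [0, 0, 42]
```

The foot is back within 1 px of where it started, and the grip is about 24 mm lower, which matches the depth found. The punch is standing and nothing is touched, so I'll settle briefly and hand in.

```bash
python3 -m inch '[[[0,0,-2,0],[0,0,-2,0],[0,0,-2,0],[0,0,-2,0],[0,0,-2,0],[0,0,-2,0]]]'
python3 -c "from cell import order;print(order.finish_job())"
```

```text
clock: 28.05
eef_pos: [549.6, -161.2, 237.1]
tool_rot: [-3.14, -0.001, 1.781]
force: [-0.5, -0.1, -0.1]
width: 59.8
gripper_force: 0.0
the job is handed in; nothing more can be done
None
```

The job is handed in at about 28 s, with no verdict returned: the punch stands in its hole, and the gauge, pressed on the lower punch for over a second at 13–18 N, is back in its hole, released and showing the depth it found. My first grasp missed and pressed the closed fingers on the knob at about 22 N.

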